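# Hang a pestle plumb and stand it in its jar

### The arm

A 6-joint arm with a two-finger parallel gripper is mounted at the origin on the work surface. World frame = base frame: x ahead of the robot, y to its left, z up, the work surface at z = 0. Lengths are in m, angles in rad, forces in N, time in s.
With the tool pointing down it reaches from about 0.225 to 0.725 m from the base axis. Payload 3.1 kg.
Tool frame: the origin (TCP) lies at the very end of the fingers, on their centre line; the grasp point (between the pads) lies 19 mm behind it; z points along the fingers, x is the direction in which the jaws open and shut, and the axes are right-handed (so a half turn about z gives the same grasp; the last joint's range is limited). The gripper opens to 85 mm and grips with 20 to 120 N. Pads are 22 mm wide; open, the fingers measure 114 mm over their backs; the gripper's body (76 mm by 85 mm) begins 54 mm behind the grasp point. The pads swing forward as they close: fully open they stand 13 mm farther back than shut.
Start: joints at [0.989, 0.048, 0.099, 1.622, 0, 1.443], TCP at [0.23, 0.472, 0.231] pointing down, gripper open.
Joint ranges: [-2.91, 2.91], [-0.99, 1.94], [-1.21, 1.42], [-2.12, 2.29], [-1.49, 1.47], [-3.14, 3.14]. Speed limits (rad/s): [2.79, 2.79, 3.14, 3.14, 3.14, 3.14].

### API

Orientations are given as [roll, pitch, yaw] about the fixed x, y, z axes, in that order (R = Rz(yaw) Ry(pitch) Rx(roll)).
In Python, from workcell import bot gives the robot as it stands. The module is installed in compiled form; this text tells all that it offers. Calls block until the motion is done:
- bot.move_to(position, orientation): joint-space move of the TCP to a pose.
- bot.move_straight(position, rotation=None, velocity=0.15, force_limit=None): straight line of the TCP; rotation=None keeps the orientation; velocity is the mean speed in m/s. With force_limit (N) it stops when the force on the tool has changed by that much, and returns True; else False.
- bot.move_j(angles): joint-space move.
- bot.gripper_to(opening): opening from 0.0 (shut) to 1.0 (fully open); the grip force is fixed at half the most; returns when the fingers have stopped.
- bot.dwell(seconds).
- bot.ik(position, orientation): joint angles nearest the present ones, or None.
- bot.capture(name): name is "scene" or "top" or "wrist"; returns a dict with "image" (384x512x3 uint8, red, green, blue), "mtx" (3x3 intrinsics, pixels), "eye" and "attitude" of the camera in the world; the wrist camera has in their place "tool_from_camera" (4x4, takes a point from camera to tool coordinates, whose origin is the TCP and whose axes are the tool frame's). Camera axes: x right, y down, z forward; pixel columns grow to the right and rows downward; lengths in m; the calibration is good to about 2 mm. A picture is of the moment at which its call begins: read the wrist's pose just before it. There is no depth.
A pose or a line that the arm cannot do raises bot.IKError and nothing moves.
- bot.hand_in(): hands the job in, once; it reports no verdict.
Readings, each from a call of its own:
- bot.read_t(): time.
- bot.read_q(): joint angles.
- bot.read_qvel(): joint speeds.
- bot.read_joint_torque(): joint torques, N m.
- bot.read_eef_pos(): TCP position.
- bot.read_eef_rot(): TCP orientation.
- bot.read_ft_force(): force on the tool from outside, world axes, zero at the start.
- bot.read_wrist_torque(): the same for the moment, N m.
- bot.read_gripper_width(): opening from 0.0 (shut) to 1.0 (fully open).
Only numpy, scipy, OpenCV 4.12 (cv2) and the standard library are available. Lean on these libraries where they do the work, as an engineer would, in place of code of your own. Each camera call takes 0.05 s, during which the arm holds its last target.

### The job

Take the grinding pestle (the T-topped steel rod with the long thick end) off the white drying rest by the ends of its cross-bar and lift it well clear. Ease the grip so that it swings down to hang plumb from the fingers, grip it firmly again, then lower it thick end first into the tall flared steel jar until it reaches the bottom, and only then let go. Leave the other rod, the plunger with the thin disc, lying on the rest.

Things in the scene. Friction and masses are not known exactly. Their poses are not given: they have to be found in the camera images.
- pestle_top (a point): Middle of the T cross-bar at the top of the pestle to handle: grasp here, closing along the bar (30 mm long, 9 mm round ends). Steel, 260 g: 8 mm shaft square to the bar, thick end 24 mm across, 50 mm long; mass centre about 125 mm from here. x axis: along the shaft, bar to thick end; y: along the bar. Starts lying level, bar level, 44 mm above the bench.
- pestle_tip (a point): Centre of the flat face of the thick end, 180 mm from the bar's middle. The pestle pivots on the bar's round ends between two flat pads: gripped hard (100 N) it stays far from plumb; with the fingers opened again by 3 to 5 mm until the 30 mm bar is only lightly held, 5 to 25 N, it swings down and settles within some 5 degrees of plumb in 1 to 2 s. Below 3 N it drops.
- plunger_top (a point): Middle of the cross-bar of the other rod on the white rest, to be left there: same bar and shaft, but ending in a thin disc, 32 mm across, 136 mm from the bar. Parallel to the pestle, 100 mm beside it, on either side. The rest (120 x 200 mm) has two notched uprights 52 mm high; the bars overhang on the robot's side, 32 mm clear of the uprights.
- jar: Tall flared steel jar fixed to the bench on a dark foot (100 mm across). Origin on its axis at bench level, z up. Rim 94 mm high, inner floor 12 mm; bore 42 mm wide up to 64 mm high, then flaring to about 80 mm at the rim. With the pestle standing in it the cross-bar is about 190 mm high. A squat steel cup and a lidded pot (under 60 mm high) stand beside it.
There are look-alikes about, which are no part of the job. What is shaped like the part that bears pestle_top but purple or yellow is not meant.

How it is judged:
On the way, in this order (a step that is already met when the one before it is completed fails the run):
1. the pestle hangs plumb (within about 12 degrees) and still from the fingers, firmly gripped, its thick end at least 60 mm above the bench (horizontal distance between pestle_top and pestle_tip below 0.038 m and z of pestle_tip in the frame of jar above 0.06 m and z of pestle_top in the frame of jar above 0.15 m and contact force between the fingers and pestle above 25 N and angular speed of pestle below 0.8 rad/s), for 0.3 s.
2. the pestle is lowered to within 15 mm of the jar's floor while still held (horizontal distance between pestle_tip and jar below 0.017 m and z of pestle_tip in the frame of jar below 0.027 m and z of pestle_top in the frame of jar above 0.15 m and contact force between the fingers and pestle above 2 N), for 0.1 s.
At the end, for the whole second after the job is handed in: The pestle stands in the jar, cross-bar up (it may lean on the rim), its thick end within 15 mm of the jar's floor and inside the bore, at rest and released; the plunger still lies on the rest, moved less than 30 mm (horizontal distance between pestle_tip and jar below 0.017 m and z of pestle_tip in the frame of jar below 0.027 m and z of pestle_top in the frame of jar above 0.15 m and linear speed of pestle below 0.1 m/s and distance of plunger_top from where it was at the start of the episode below 0.03 m); the robot touches nothing.
It fails at once if the plunger is disturbed (moved more than 30 mm) (distance of plunger_top from where it was at the start of the episode above 0.03 m).
It also fails if it takes over 51 s, if anything falls off the work surface, if the arm or the gripper's body presses on something with over 40 N, if the wrist force passes 120 N, or if a joint passes its speed limit or range.

## Working session

There is one attempt and no reset: what is moved stays moved. The work goes in short steps, each a Python script; the robot and the scene stay as the last script left them, time stands still between calls to the robot, and variables do not carry over. Pictures are saved under pics/ and viewed, and the job is handed in when it is done.

```bash
mkdir -p pics
python3 - <<'E'
from workcell import bot
import cv2, numpy as np
for n in ["scene","top","wrist"]:
    c=bot.capture(n)
    cv2.imwrite(f"pics/a_{n}.png",c["image"][:,:,::-1])
    np.save(f"pics/a_{n}.npy",c,allow_pickle=True)
    print(n,{k:np.round(v,4).tolist() if not isinstance(v,str) else v for k,v in c.items() if k!="image"})
print(bot.read_t(),bot.read_eef_pos(),bot.read_eef_rot(),bot.read_gripper_width())
E
```

```text
scene {'mtx': [[418.6709, 0.0, 251.0973], [0.0, 418.6709, 189.6682], [0.0, 0.0, 1.0]], 'eye': [1.0933, -0.2252, 0.8752], 'attitude': [-2.445, -0.0177, 1.285]}
top {'mtx': [[447.5713, 0.0, 256.3475], [0.0, 447.5713, 187.3417], [0.0, 0.0, 1.0]], 'eye': [0.2252, -0.006, 1.1458], 'attitude': [-2.94, -0.0019, -1.5638]}
wrist {'mtx': [[312.8477, 0.0, 253.0225], [0.0, 312.8477, 194.8833], [0.0, 0.0, 1.0]], 'tool_from_camera': [[1.0, -0.0005, -0.0, -0.0008], [0.0005, 0.9554, 0.2952, -0.076], [-0.0001, -0.2952, 0.9554, -0.1429], [0.0, 0.0, 0.0, 1.0]]}
0.15 [0.22991403 0.47145413 0.23037157] [-3.14139382e+00  1.82139454e-03  1.11698215e+00] 1.0008467511904644
```

```bash
ls . pics
```

```text
.:
pics

pics:
a_scene.npy
a_scene.png
a_top.npy
a_top.png
a_wrist.npy
a_wrist.png
```

View pics/a_top.png

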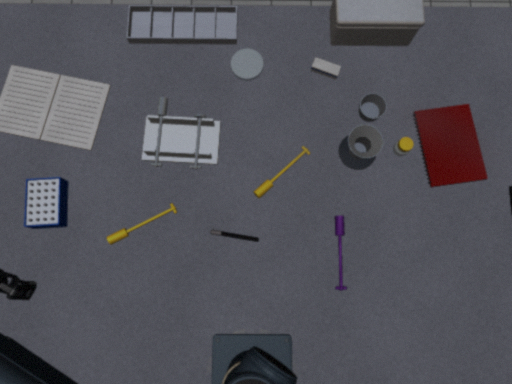

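View pics/a_scene.png

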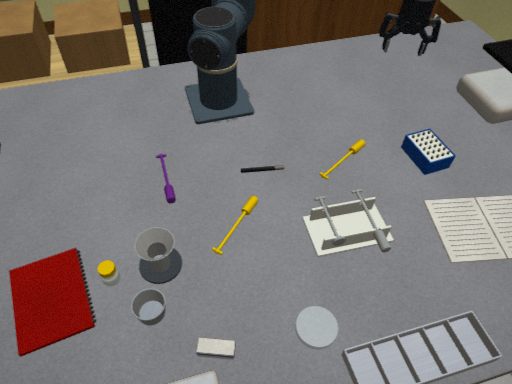

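View pics/a_wrist.png

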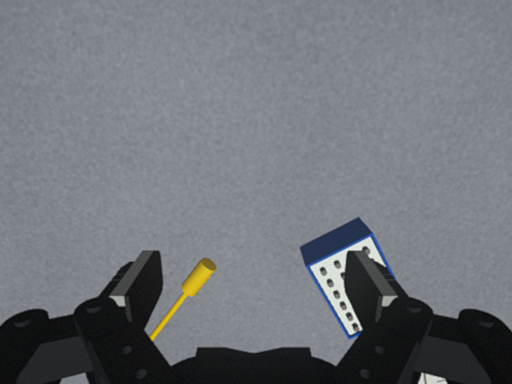

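Top view: the rest is at about (180,140). The steel rod from (156,164) to the thick end at (162,105) looks like the pestle, and the rod from (196,166) to (199,117) looks like the plunger. The yellow rods at (140,224) and (282,172) and the purple one at (340,252) are look-alikes. The jar is at (364,142), the cup at (372,106) and the pot at (404,146). I'll enlarge these areas to confirm.

Run:
```python
import cv2, numpy as np
def crop(n,x0,y0,x1,y1,s):
    im=cv2.imread(f"pics/a_{n}.png")[y0:y1,x0:x1]
    return cv2.resize(im,None,fx=s,fy=s,interpolation=cv2.INTER_CUBIC)
cv2.imwrite("pics/b1.png",cv2.convertScaleAbs(crop("top",135,85,235,180,8)[:600],alpha=1.3))
cv2.imwrite("pics/b1b.png",cv2.convertScaleAbs(crop("top",325,85,425,160,8),alpha=1.5))
cv2.imwrite("pics/b2.png",cv2.convertScaleAbs(crop("scene",300,180,400,255,8),alpha=1.3))
cv2.imwrite("pics/b3.png",cv2.convertScaleAbs(crop("scene",110,215,210,290,8),alpha=1.3))
```

```text
(no output)
```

View pics/b1.png

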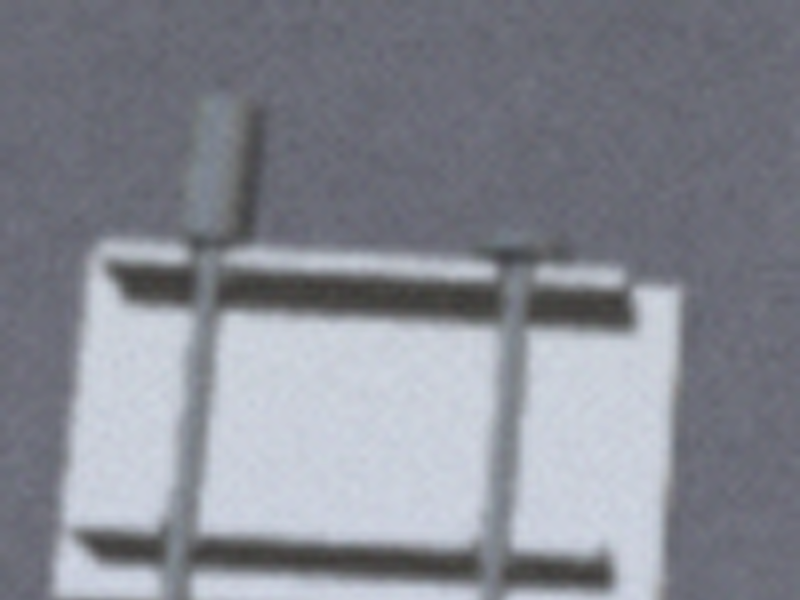

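View pics/b1b.png

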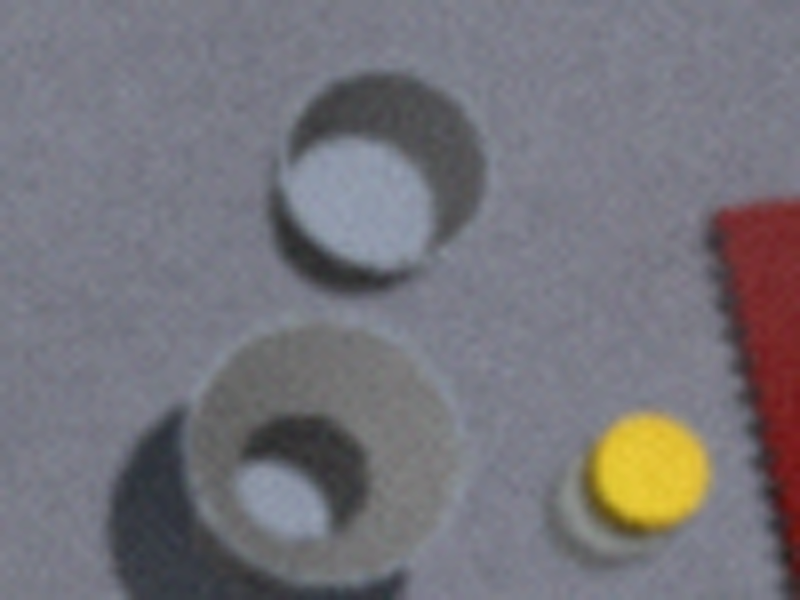

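View pics/b2.png

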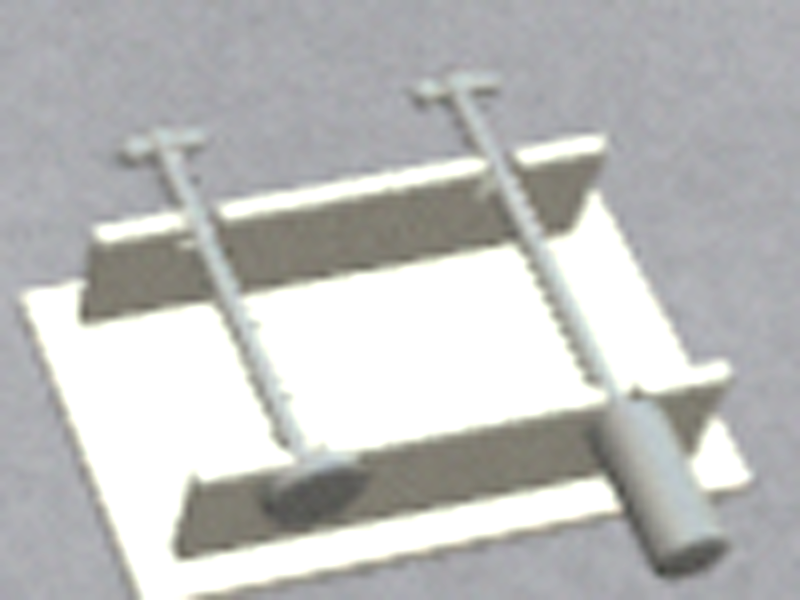

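View pics/b3.png

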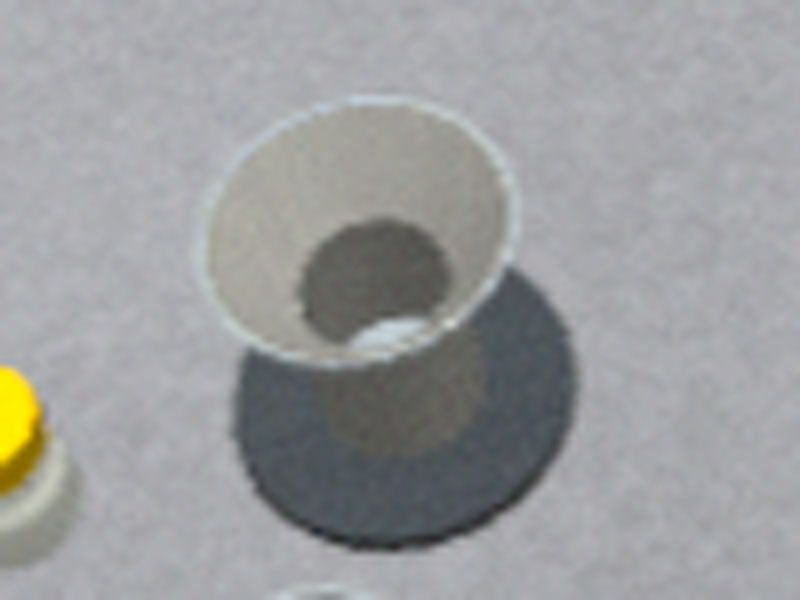

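The crops confirm it. In the scene view, the right-hand rod has the long thick end (bar ≈(357,191), tip ≈(387,249)), so it is the pestle. The left one ends in a thin disc, so it is the plunger. The jar rim centre is at ≈(366,142) in the top view and ≈(155,244) in the scene view. Next I'll triangulate.

```bash
cat > h.py <<'E'
import cv2, numpy as np
from scipy.spatial.transform import Rotation as R
def load(n): return np.load(f"pics/a_{n}.npy",allow_pickle=True).item()
def ray(c,u,v):
    d=np.linalg.inv(c["mtx"])@[u,v,1]; Rm=R.from_euler("xyz",c["attitude"]).as_matrix()
    return np.array(c["eye"]),Rm@d
def onz(c,u,v,z):
    e,d=ray(c,u,v); return e+d*(z-e[2])/d[2]
def unc(x,y,x0,y0,s=8): return (x+.5)/s-.5+x0,(y+.5)/s-.5+y0
E
python3 - <<'E'
from h import *
t,s=load("top"),load("scene")
print("bar scene",onz(s,*unc(457,86,300,180),.044),"tip",onz(s,*unc(698,555,300,180),.044))
print("plbar scene",onz(s,*unc(163,146,300,180),.044))
print("jar",onz(s,*unc(361,231,110,215),.094),onz(t,*unc(327,453,325,85),.094))
print("tip top",onz(t,*unc(229,95,135,85),.044+.012))
for z in(.044,):print("bars top",onz(t,156,164,z),onz(t,196,166,z))
im=cv2.imread("pics/a_top.png")[140:180,140:220]
cv2.imwrite("pics/c.png",cv2.convertScaleAbs(cv2.resize(im,None,fx=10,fy=10,interpolation=cv2.INTER_CUBIC),alpha=1.5))
E
```

```text
bar scene [0.50591992 0.24898287 0.044     ] tip [0.68772454 0.23898469 0.044     ]
plbar scene [0.50347527 0.14694555 0.044     ]
jar [ 0.56079095 -0.27403081  0.094     ] [ 0.55756743 -0.27310068  0.094     ]
tip top [0.68654237 0.23660936 0.056     ]
bars top [0.5089121  0.24862742 0.044     ] [0.5044431  0.14693843 0.044     ]
```

View pics/c.png

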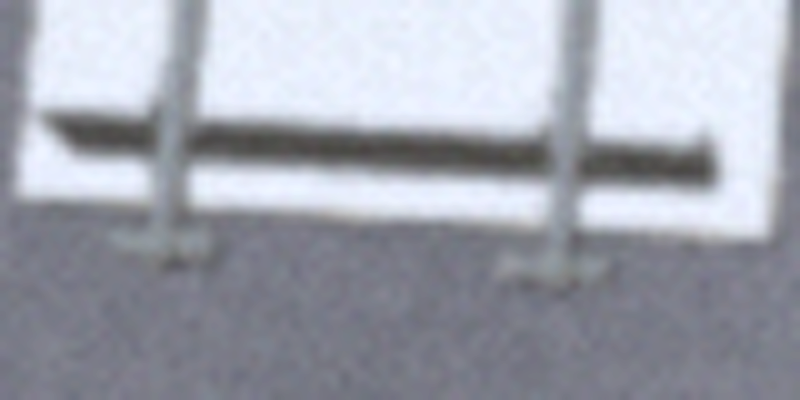

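```bash
cat >> h.py <<'E'
def wrist(bot,name):
    p,r=np.array(bot.read_eef_pos()),bot.read_eef_rot()
    c=bot.capture("wrist")
    T=np.eye(4);T[:3,:3]=R.from_euler("xyz",r).as_matrix();T[:3,3]=p
    M=T@c["tool_from_camera"]
    np.save(f"pics/{name}.npy",dict(mtx=c["mtx"],eye=M[:3,3],attitude=R.from_matrix(M[:3,:3]).as_euler("xyz")),allow_pickle=True)
    cv2.imwrite(f"pics/{name}.png",c["image"][:,:,::-1]); return c
E
python3 - <<'E'
from h import *
from workcell import bot
bot.move_to([.508,.2487,.16],[np.pi,0,1.516])
bot.gripper_to(.75)
wrist(bot,"w1")
print(bot.read_t(),bot.read_eef_pos(),bot.read_eef_rot(),bot.read_q(),bot.read_gripper_width(),bot.read_ft_force(),bot.read_wrist_torque())
for p in ([.508,.2487,.32],[.559,-.2736,.32],[.559,-.2736,.17]):
    print(bot.ik(p,[np.pi,0,1.516 if p[1]>0 else .6]))
E
```

```text
1.9083 [0.50777766 0.2491627  0.16014901] [ 3.14137420e+00 -3.33101842e-05  1.51688714e+00] [ 3.37647570e-01  1.48639925e-01  6.62036060e-02  1.48814538e+00
 -5.25773575e-05  3.91556758e-01] 0.7455451656832508 [0.35876689 0.2645361  0.53780358] [-0.00769377  0.0323071  -0.02658154]
[0.33670964 0.2033142  0.44924255 1.81672467 0.         0.39150597]
[-0.56286968  0.37305414  0.65793728  1.85567947  0.          0.40792664]
[-0.56286968  0.29896545  0.26172723  1.5335581   0.          0.40792664]
```

View pics/w1.png

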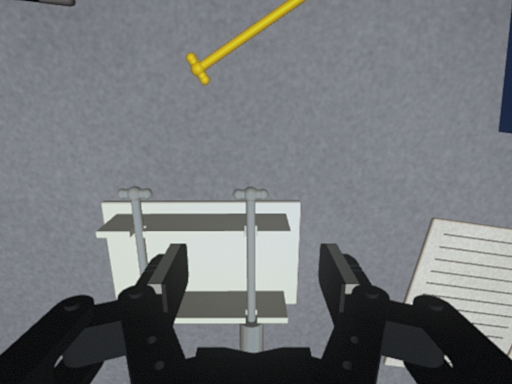

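The wrist view shows the pestle bar centred at about (250.5,193) with its shaft down the image centre. The plunger bar is at (135,192), outside the left finger.

Run:
```python
from h import *
c=load("../w1") if 0 else np.load("pics/w1.npy",allow_pickle=True).item()
print(onz(c,250.5,193,.044), onz(c,251.5,323,.044),onz(c,135,192,.044))
im=cv2.imread("pics/w1.png")[170:340,215:290]
cv2.imwrite("pics/w1c.png",cv2.resize(im,None,fx=3.5,fy=3.5))
```

```text
[0.50975015 0.24656339 0.044     ] [0.64442412 0.23994039 0.044     ] [0.50343637 0.14693267 0.044     ]
```

View pics/w1c.png

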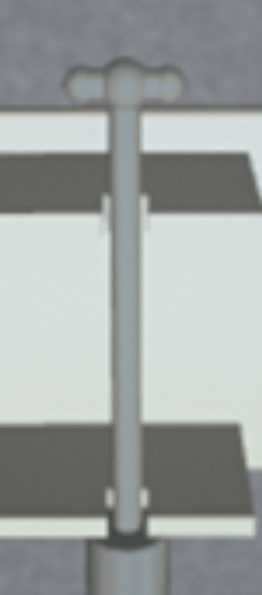

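Run:
```python
from h import *
from workcell import bot
print(bot.move_straight([.509,.2478,.0225],[np.pi,0,1.522],velocity=.1,force_limit=15))
wrist(bot,"w2a")
bot.gripper_to(0.0)
wrist(bot,"w2")
print(bot.read_t(),bot.read_eef_pos(),bot.read_gripper_width(),bot.read_ft_force(),bot.read_wrist_torque())
```

```text
False
3.9917 [0.50918387 0.24785601 0.02257936] 0.2960130238949531 [ 0.22134894 -0.10520721 -0.5519613 ] [-0.022379   -0.06400576  0.01203535]
```

View pics/w2.png

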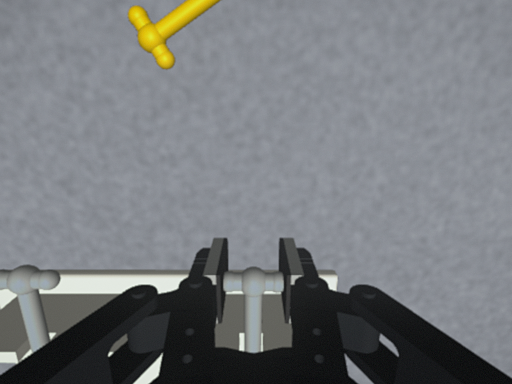

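The bar sits square between the pads. The reading is 0.296, or 25 mm, because the fingers give a little. Now I'll lift.

Run:
```python
from h import *
from workcell import bot
p=bot.read_eef_pos()
bot.move_straight([p[0],p[1],.10],velocity=.06)
print(bot.read_gripper_width(),bot.read_ft_force(),bot.read_wrist_torque())
bot.move_straight([p[0],p[1],.32],velocity=.15)
bot.dwell(.3)
c=wrist(bot,"w3")
s=bot.capture("scene"); cv2.imwrite("pics/s3.png",cv2.resize(s["image"][80:280,250:450,::-1],None,fx=3,fy=3))
print(bot.read_t(),bot.read_eef_pos(),bot.read_gripper_width(),bot.read_ft_force(),bot.read_wrist_torque())
```

```text
0.29015590035597716 [ 27.04654544  -1.74587971 -19.24638577] [-0.08986523 -5.1101546   0.12023653]
7.45 [0.50911161 0.2478164  0.31984339] 0.2907206508968098 [ 0.51294305  0.40617932 -2.12706626] [ 0.10480693  0.27369417 -0.012642  ]
```

View pics/s3.png

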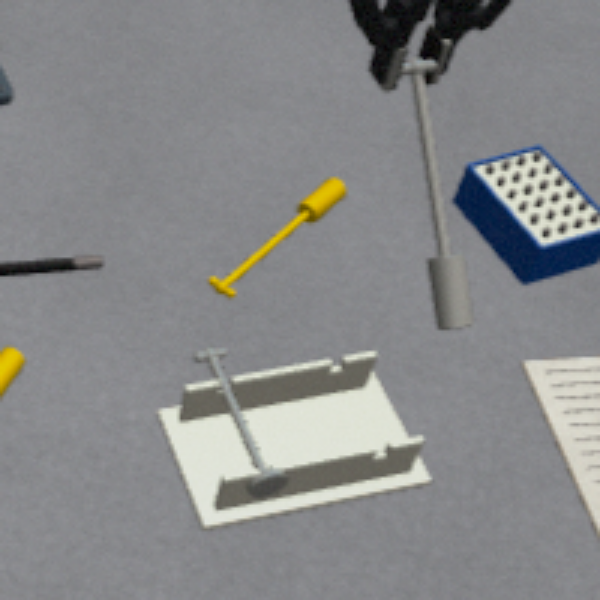

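The pestle is clear of the rest and still drooping well out from plumb, with the plunger still on the rest. The wrist briefly felt about 27 N during the pull-out. Now I'll ease the grip in steps and watch the wrist moment.

Run:
```python
from h import *
from workcell import bot
s=bot.capture("scene"); c=dict(s)
for w in (.320,.330):
    bot.gripper_to(w)
    for i in range(3):
        bot.dwell(.3)
        print(w,round(bot.read_gripper_width(),4),bot.read_ft_force().round(2),bot.read_wrist_torque().round(3))
s=bot.capture("scene"); cv2.imwrite("pics/s4.png",cv2.resize(s["image"][80:280,250:450,::-1],None,fx=3,fy=3))
print(bot.read_t())
```

```text
0.32 0.3204 [ 0.53  0.21 -3.11] [-0.007  0.085  0.025]
0.32 0.318 [ 0.1  -0.39 -2.12] [ 0.008 -0.026 -0.008]
0.32 0.3233 [ 0.11  0.82 -1.82] [ 0.027  0.009 -0.003]
0.33 0.3276 [-0.17  0.03 -2.97] [ 0.042  0.1   -0.025]
0.33 0.3291 [ 0.39 -0.26 -2.  ] [-0.038 -0.095 -0.001]
0.33 0.331 [ 0.    0.54 -1.81] [-0.024  0.078  0.028]
9.7833
```

View pics/s4.png

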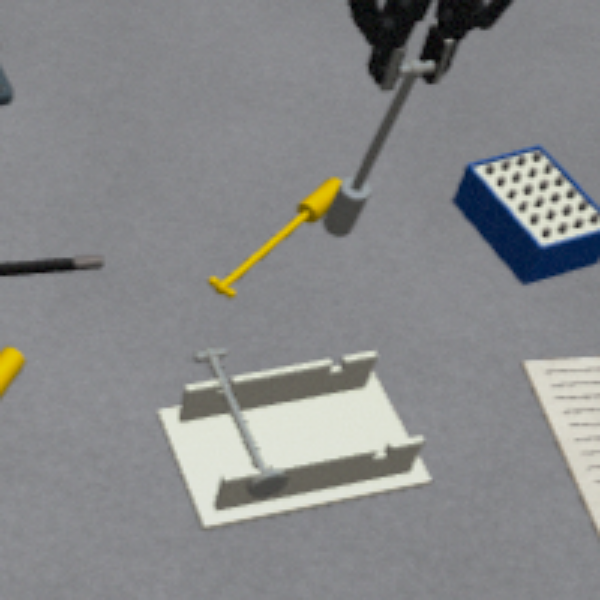

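Run:
```python
from h import *
c=load("scene"); Rm=R.from_euler("xyz",c["attitude"]).as_matrix()
def proj(p):
    q=Rm.T@(np.array(p)-c["eye"]); q=c["mtx"]@q; return q[:2]/q[2]
b=np.array([.509,.2478,.341]); print("bar",proj(b))
for a in(-20,-10,-5,0,5,10,20,40):
    a_=np.radians(a);print(a,proj(b+.18*np.array([np.sin(a_)*.999,-.049*np.sin(a_),-np.cos(a_)])))
print(onz(c,*unc(211,352,250,80,3),.044))
```

```text
bar [387.38310188  98.83313749]
-20 [357.98386499 139.14584872]
-10 [362.18567901 150.03371578]
-5 [364.58380582 155.11114547]
0 [367.17304322 159.90770246]
5 [369.9472754  164.39431924]
10 [372.89949015 168.54047838]
20 [379.304038   175.68189511]
40 [393.78704216 184.37880544]
[0.50103331 0.14812522 0.044     ]
```

Run:
```python
from h import *
from workcell import bot
L=[]
for i in range(3):
    bot.dwell(.25)
    s=bot.capture("scene"); L.append(cv2.resize(s["image"][85:170,345:410,::-1],None,fx=4,fy=4,interpolation=cv2.INTER_CUBIC))
cv2.imwrite("pics/s5.png",np.hstack(L))
print(bot.read_t(),np.mean([bot.read_wrist_torque() for i in range(20)],0))
```

```text
10.6833 [-0.00051184 -0.09558072 -0.05221559]
```

View pics/s5.png

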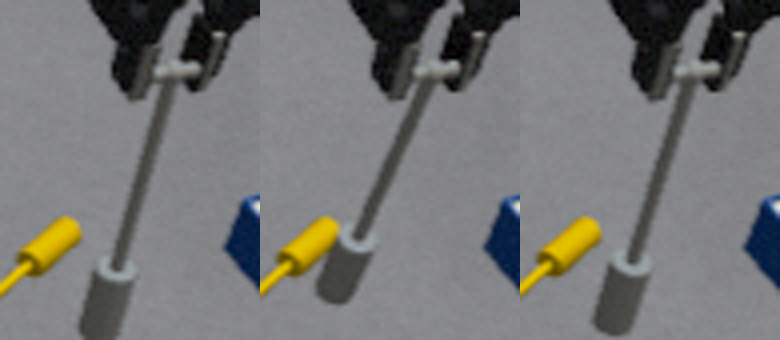

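It is still swinging around plumb. I'll tighten slightly for more damping and let it settle.

Run:
```python
from h import *
from workcell import bot
L=[]
bot.gripper_to(.325)
bot.dwell(.8)
for i in range(3):
    bot.dwell(.2)
    s=bot.capture("scene"); L.append(cv2.resize(s["image"][85:170,345:410,::-1],None,fx=4,fy=4,interpolation=cv2.INTER_CUBIC))
cv2.imwrite("pics/s6.png",np.hstack(L))
print(bot.read_t(),bot.read_gripper_width())
```

```text
12.45 0.32750330425656304
```

View pics/s6.png

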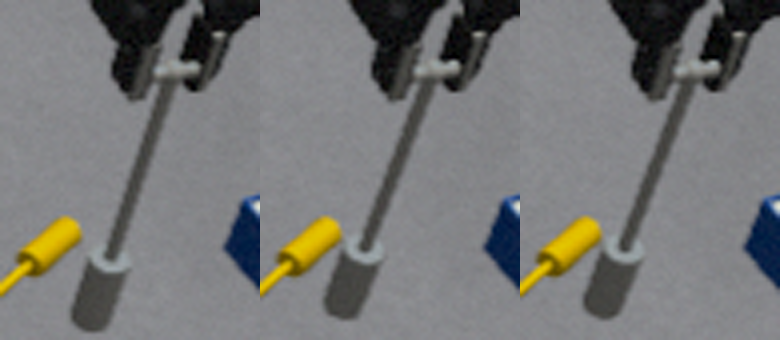

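Run:
```python
from h import *
from workcell import bot
L=[]
bot.gripper_to(.321)
bot.dwell(.8)
for i in range(2):
    s=bot.capture("scene"); L.append(s["image"][85:170,345:410,::-1])
    bot.dwell(.2)
bot.gripper_to(0.)
bot.dwell(.5)
s=bot.capture("scene"); L.append(s["image"][85:170,345:410,::-1])
cv2.imwrite("pics/s7.png",np.hstack([cv2.resize(i,None,fx=4,fy=4,interpolation=cv2.INTER_CUBIC) for i in L]))
wrist(bot,"w7")
print(bot.read_t(),bot.read_gripper_width(),bot.read_eef_pos())
```

```text
14.7833 0.29154171256173983 [0.50917782 0.24784835 0.32000092]
```

View pics/s7.png

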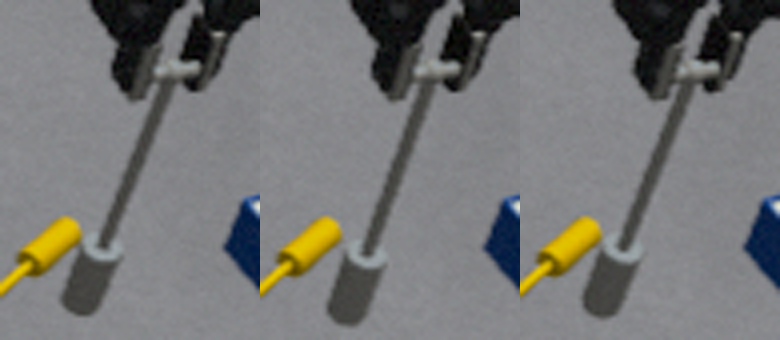

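View pics/w7.png

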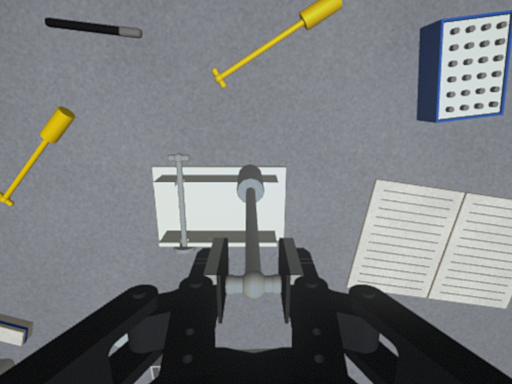

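Run:
```python
from h import *
c=load("scene"); w=np.load("pics/w7.npy",allow_pickle=True).item()
def proj(c,p):
    q=R.from_euler("xyz",c["attitude"]).as_matrix().T@(np.array(p)-c["eye"]); q=c["mtx"]@q; return q[:2]/q[2]
b=np.array([.509,.2478,.339])
print("wrist bar",proj(w,b), proj(w,b-[0,0,.005]))
for a in(-15,-10,-5,0,5,10):
    a_=np.radians(a);d=np.array([np.sin(a_)*.999,-.049*np.sin(a_),-np.cos(a_)])
    print(a,proj(c,b+.13*d)-proj(c,b),proj(w,b+.13*d),proj(w,b+.18*d))
```

```text
wrist bar [254.08213283 275.01961727] [254.04501244 269.21952839]
-15 [-20.63830941  34.50951253] [253.57053261 153.54675595] [253.47600202 131.10168817]
-10 [-18.94686996  38.46988425] [253.5618727  166.47180139] [253.46822525 146.93306481]
-5 [-17.10814355  42.2140651 ] [253.55569086 179.33018741] [253.46295088 162.47317988]
0 [-15.12880277  45.71906807] [253.55183774 192.16061129] [253.45999809 177.81059791]
5 [-13.01625562  48.96157377] [253.55020265 205.00206463] [253.45923692 193.02831624]
10 [-10.77875136  51.91795645] [253.55070982 217.89418408] [253.4605819  208.20586339]
```

The pestle is firmly gripped and hangs about 4° short of plumb, leaning toward the robot. In the wrist view the thick end's shoulder is at (250,188). Next I'll carry it over the jar and measure the tip there.

Run:
```python
from h import *
from workcell import bot
bot.move_straight([.565,-.2736,.322],[np.pi,0,1.522],velocity=.15)
bot.dwell(.4)
for n in("scene","top"):
    s=bot.capture(n); cv2.imwrite(f"pics/d_{n}.png",s["image"][:,:,::-1])
wrist(bot,"w8")
a=cv2.imread("pics/d_scene.png")[130:290,90:210]; b=cv2.imread("pics/d_top.png")[80:200,310:430]
cv2.imwrite("pics/d1.png",cv2.resize(a,None,fx=3.75,fy=3.75,interpolation=cv2.INTER_CUBIC))
cv2.imwrite("pics/d2.png",cv2.resize(b,None,fx=5,fy=5,interpolation=cv2.INTER_CUBIC))
print(bot.read_t(),bot.read_eef_pos(),bot.read_gripper_width(),bot.read_wrist_torque())
```

```text
18.9833 [ 0.56498371 -0.27361148  0.32199824] 0.2976155888734373 [-0.0204026  -0.03606207  0.02807112]
```

View pics/d1.png

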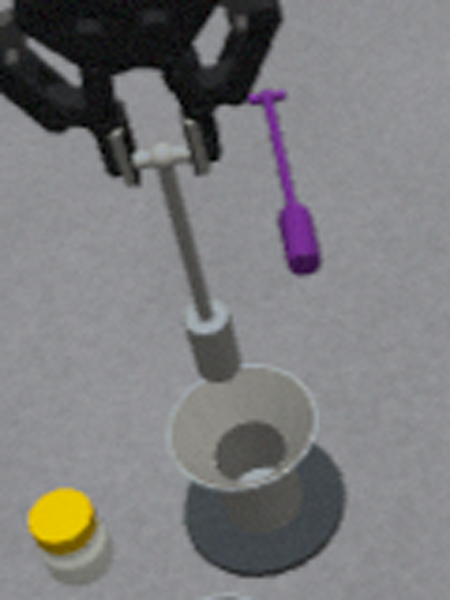

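View pics/d2.png

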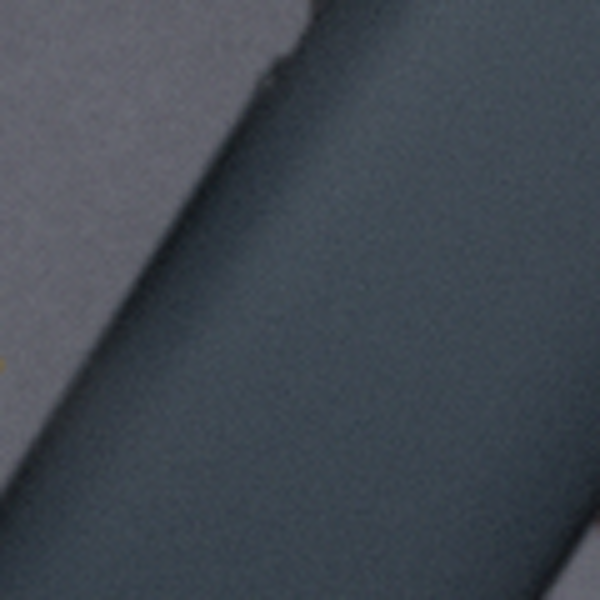

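View pics/w8.png

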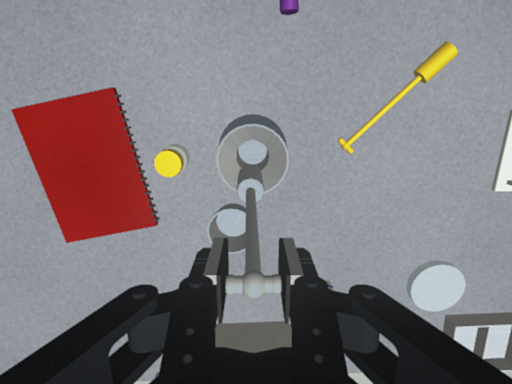

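Run:
```python
import cv2
im=cv2.imread("pics/w8.png")[100:310,190:310]
cv2.imwrite("pics/w8c.png",cv2.resize(im[:120],None,fx=5,fy=5,interpolation=cv2.INTER_CUBIC))
cv2.imwrite("pics/w8d.png",cv2.resize(im[120:],None,fx=5,fy=5,interpolation=cv2.INTER_CUBIC))
```

```text
(no output)
```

View pics/w8c.png

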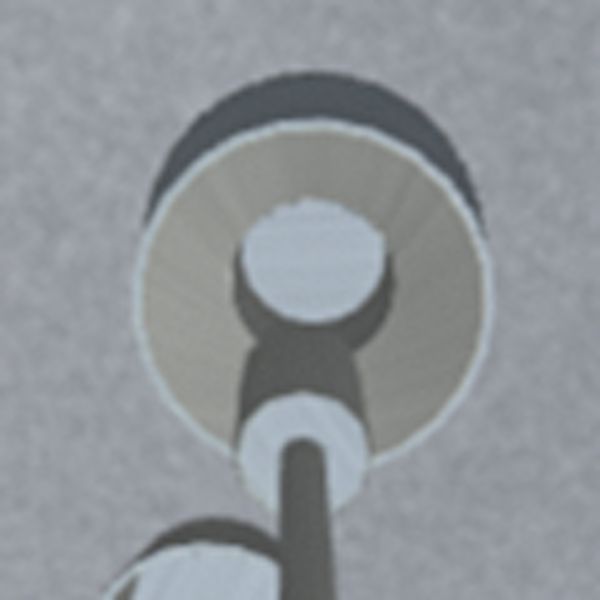

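View pics/w8d.png

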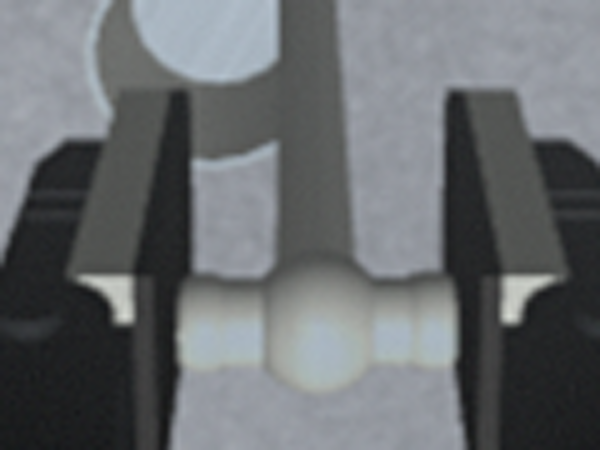

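Run:
```python
from h import *
from scipy.optimize import least_squares
c=load("scene"); w=np.load("pics/w8.npy",allow_pickle=True).item()
def proj(c,p):
    q=R.from_euler("xyz",c["attitude"]).as_matrix().T@(np.array(p)-c["eye"]); q=c["mtx"]@q; return q[:2]/q[2]
obs_s=[unc(163,157,90,130,3.75),unc(208,317,90,130,3.75),unc(218.5,368,90,130,3.75)]
def dirv(a,l): return np.array([np.sin(a),-.049*np.sin(a)+np.sin(l),-np.cos(a)])
def f(v):
    b=v[:3];d=dirv(v[3],v[4])
    r=[proj(c,b)-obs_s[0],proj(c,b+.13*d)-obs_s[1],(proj(c,b+.18*d)-obs_s[2])*.5,
       (proj(w,b)-[254,284])*.3,proj(w,b+.13*d)-[250.4,190.6],[v[4]*50]]
    return np.concatenate(r)
s=least_squares(f,[.565,-.2736,.342,0,0]);v=s.x
print(v[:3],np.degrees(v[3:]),"tip",v[:3]+.18*dirv(v[3],v[4]));print(s.fun.round(2))
def g(v): return np.r_[proj(c,[*v,.094])-unc(361,231,110,215),proj(w,[*v,.094])-[252.2,158.2]]
s2=least_squares(g,[.56,-.273]);print(s2.x,s2.fun.round(2))
print("jar wrist",onz(w,252.2,158.2,.094),"shoulder wrist",onz(w,250.4,190.6,v[2]-.13), "jar floor wrist",onz(w,*unc(313,260,190,100,5),.012))
```

```text
[ 0.57125498 -0.27433692  0.33749087] [-3.0145676  -0.91186923] tip [ 0.56178881 -0.27673767  0.15773995]
[-0.17  0.29 -0.35 -0.29  0.32 -0.19 -0.23 -0.24  0.29  0.16 -0.8 ]
[ 0.55792282 -0.27455848] [-0.43 -1.02  0.13  0.49]
jar wrist [ 0.55732876 -0.27468524  0.094     ] shoulder wrist [ 0.56431575 -0.27631829  0.20749087] jar floor wrist [ 0.56280345 -0.27514896  0.012     ]
```

The pestle leans about 3°, with its tip at (0.562,−0.277) and the jar axis at (0.558,−0.274). I'll shift by (−4,+2.5) mm and lower with a force guard.

Run:
```python
from h import *
from workcell import bot
rot=[np.pi,0,1.522]
bot.move_straight([.561,-.271,.322],rot,velocity=.05)
print(bot.move_straight([.561,-.271,.205],rot,velocity=.08,force_limit=8),bot.read_eef_pos(),bot.read_ft_force().round(2))
if bot.read_eef_pos()[2]<.21:
    print(bot.move_straight([.561,-.271,.163],rot,velocity=.025,force_limit=7),bot.read_eef_pos(),bot.read_ft_force().round(2))
bot.dwell(.3)
s=bot.capture("scene"); cv2.imwrite("pics/e1.png",cv2.resize(s["image"][150:300,90:210,::-1],None,fx=4,fy=4,interpolation=cv2.INTER_CUBIC))
wrist(bot,"w9")
print(bot.read_t(),bot.read_ft_force().round(2),bot.read_gripper_width())
```

```text
False [ 0.56135869 -0.27120962  0.20580549] [ 0.24 -0.41 -1.67]
True [ 0.56112376 -0.27100935  0.1765816 ] [-0.56 -0.76  4.34]
22.3417 [ 0.54 -1.01  5.06] 0.29653738484190845
```

View pics/e1.png

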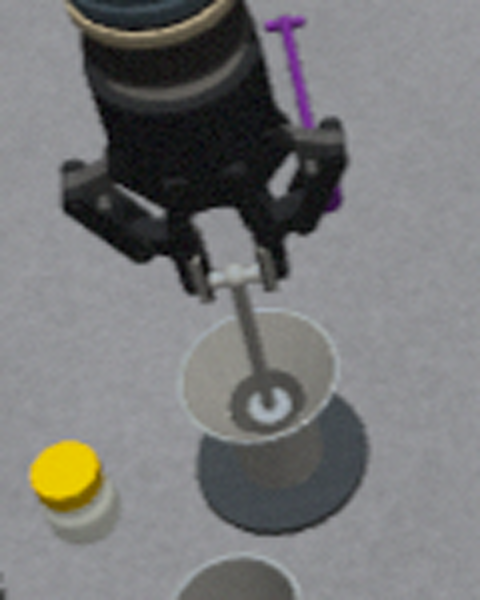

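View pics/w9.png

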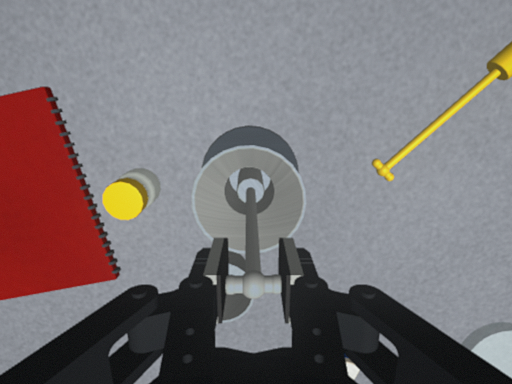

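The thick end is seated in the bore, and the contact at TCP z = 0.1766 puts the tip at about 12–18 mm, which matches the floor height. Now I'll release and withdraw straight up.

Run:
```python
from h import *
from workcell import bot
bot.gripper_to(.5); bot.dwell(.4); bot.gripper_to(.9); bot.dwell(.5)
wrist(bot,"w10")
p=bot.read_eef_pos()
print(bot.move_straight([p[0],p[1],.30],velocity=.08,force_limit=6),bot.read_eef_pos(),bot.read_ft_force().round(2))
wrist(bot,"w11")
s=bot.capture("scene"); cv2.imwrite("pics/e2.png",cv2.resize(s["image"][100:300,100:400,::-1],None,fx=2.6,fy=2.6,interpolation=cv2.INTER_CUBIC))
print(bot.read_t())
```

```text
False [ 0.55978317 -0.27021599  0.29924718] [-0.28 -0.16  0.32]
25.8583
```

View pics/e2.png

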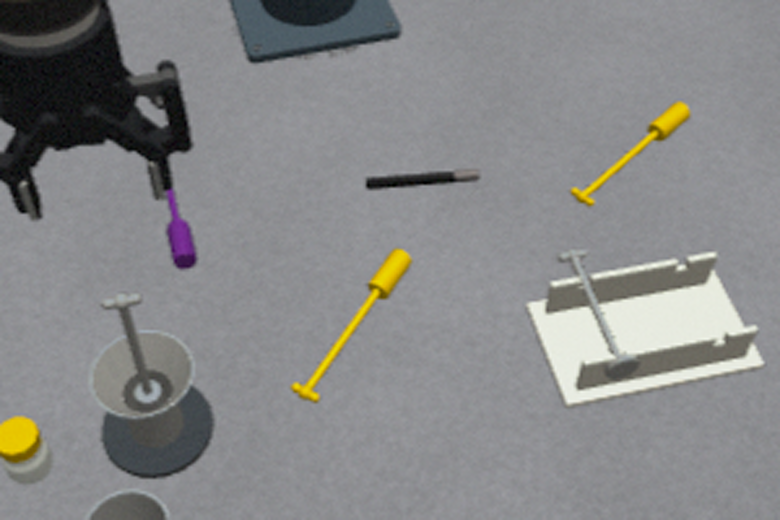

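View pics/w11.png

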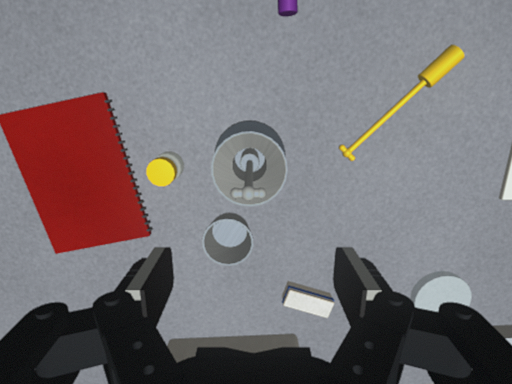

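The pestle stands in the jar with its bar up, clear of the gripper. The plunger is still on the rest, so I'm handing in.

Run:
```python
from workcell import bot
bot.dwell(.3); print(bot.read_ft_force().round(2), bot.read_t())
bot.hand_in()
```

```text
[0.16 0.06 0.64] 26.1583
the job is handed in; nothing more can be done
```

The pestle is standing in the flared jar, bar up and released. I handed the job in at about 26 s, within the 51 s limit; `hand_in` reports no verdict.

**What I did:**
- Took the pestle off the rest by the ends of its cross-bar and lifted it about 0.3 m.
- Eased the grip in small steps until it swung down. It kept swinging for a few seconds at the first setting, so I tightened slightly to damp it.
- Gripped firmly again, with the pestle measured about 3–4° off plumb.
- Carried it over the jar, centred the tip on the axis and lowered it under a force guard until it touched at TCP z = 0.1766 m.
- Let go and backed straight up.

**Last checks:**
- **Pestle:** the contact height puts the tip at about 12–18 mm, which matches the 12 mm floor. The last scene and wrist pictures show the thick end inside the bore.
- **Plunger:** still lying on its rest. Its bar shifted about 3 mm in the same camera view, close to my reading error.
- **Gripper:** clear of everything, with the wrist force near zero.

**What disagreed or was rough:**
- **Pull-out:** as the pestle drooped off the rest, the wrist briefly read about 27 N sideways, below the 40 N and 120 N limits.
- **Bar position:** the cameras disagreed by up to about 6 mm on where the bar sat in the gripper.

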